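# Rock a wedged sample canister out of its angled holder and stand it on the balance

## Task

The steel sample canister with the blue cap is wedged between the two orange jaws of the angled holder. Rock it from side to side, towards one jaw and then the other, until both jaws have given way, draw it out along its slant, and stand it upright in the middle of the balance pan, setting it down gently. Do not disturb the dropper bottle or the beaker.

Things in the scene. Friction and masses are not known exactly. Their poses are not given: they have to be found in the camera images.
- canister: Loose round canister, 114 mm tall, about 0.2 kg. Origin: centre of its flat foot; z: along its axis to the top. Steel body 34 mm in diameter from foot to 46 mm (foot chamfered 2 x 4 mm), steel flange 42 mm in diameter from 46 to 51 mm, blue cap 26 mm in diameter from 51 to 114 mm: grip it by the cap. At the start it stands in the seat, its axis within 3 degrees of the seat's z.
- seat: Tilted seat of the fixed grey holder, plate 74 (x) by 124 (y) mm. Origin: middle of its floor, under the canister's foot, 45 mm above the worktop. z: along the slant, 30 degrees from vertical, leaning to the holder's front, which roughly faces the robot. y: level, side to side, the way to rock. x: up the slant. Walls: at y +-18.5 mm, 8 mm high; at x +-17.8 mm, 36 mm high, 10 mm thick.
- holder: The fixed holder as a whole. Origin: on the worktop under the seat's origin; its front is -x; base 150 x 150 x 10 mm. The canister's foot stays in the seat's pocket, so it rocks about its foot, in the seat's y only. Leaning it about 0.175 rad (10 degrees) to a side pushes that jaw fully back; a grip on the cap yields a little, so move it half as far again. Leaning one way only is not enough: the other jaw still hooks it.
- jaw_left (a joint): Travel of the orange jaw at the seat's +y side, m: 0 closed, 0.0095 fully back (hard stop). No spring: it yields to about 9 N outward and stays. 30 mm wide in x. Closed, its inner face is 21.5 mm from the axis, 0.5 mm off the flange; its lip, 57 to 63 mm above the seat's floor, reaches to 14.5 mm from the axis, 6.5 mm over the flange. Both jaws must be back over 6.5 mm for a straight pull.
- jaw_right (a joint): The same for the orange jaw at the seat's -y side, which moves to -y. Each jaw's outer face is at most 49 mm from the seat's axis. Above the jaws (63 mm) nothing stands beside the cap.
- pan (a point): Centre of the top of the balance's square steel pan, 134 by 132 mm, flat and fixed, 80 mm above the worktop. x points to the balance's rear. The balance is 249 (x) by 164 (y) mm; its highest part is the pan. It is fixed to the worktop.
- dropper: Loose amber dropper bottle, 33 mm in diameter, 94 mm tall, a bystander between holder and balance. Origin: centre of its foot.
- beaker: Loose glass beaker, 70 mm in diameter, 86 mm tall, a bystander at the back. Origin: centre of its foot.

How it is judged:
By the outcome, as a careful person would: the job done as asked, in the order asked, and still so for the second after the job is handed in, with the robot touching nothing.
It also fails if it takes over 61 s, if anything falls off the work surface, if the arm or the gripper's body presses on something with over 40 N, if the wrist force passes 120 N, or if a joint passes its speed limit or range.

## Robot

A 6-joint arm with a two-finger parallel gripper is mounted at the origin on a cart in front of the work surface, level with it; the furniture and walls round the work are solid. World frame = base frame: x ahead of the robot, y to its left, z up, the work surface at z = 0. Lengths are in m, angles in rad, forces in N, time in s.
With the tool pointing down it reaches from about 0.15 to 0.775 m from the base axis. Payload 6.1 kg.
Tool frame: the origin (TCP) lies midway between the tips of the shut fingers; the grasp point (between the pads) lies 19 mm behind it; z points along the fingers, y is the line along which they close (so a half turn about z gives the same grasp; the last joint's range is limited). The gripper opens to 85 mm and grips with 20 to 120 N. Pads are 22 mm wide; open, the fingers measure 114 mm over their backs; the gripper's body (76 mm by 85 mm) begins 54 mm behind the grasp point. The pads swing forward as they close: fully open they stand 13 mm farther back than shut.
Start: joints at [1.222, 0.126, -0.04, 1.405, 0, 1.571], TCP at [0.179, 0.493, 0.231] pointing down, gripper open.
Joint ranges: [-2.72, 2.72], [-0.95, 1.95], [-1.27, 1.35], [-1.78, 2.02], [-1.46, 1.47], [-3.14, 3.14]. Speed limits (rad/s): [2.39, 2.39, 3.01, 3.14, 3.14, 3.14].

## Interface

Orientations are given as a rotation vector (axis times angle).
In Python, from station import status, viewer, ticket gives the robot as it stands.
- The arm moves only by the tool play_rows, never from a script. Its argument "deltas" is one flat list of numbers, 6 for each row, row after row: the shift along the tool's x, y, z in m, then the turn, a rotation vector about the tool's x, y, z in rad. A call has 1 to 20 rows; each row is the pose to reach, as a shift and turn from the pose commanded when the call began, along the tool's axes at that moment; what a row does not reach only later rows make up. A row lasts 1/10 s, in which the tool goes at most 50 mm and 8.59 degrees, less where a joint would pass 70% of its speed; a pose out of reach is approached as far as the arm can. A call with a gripper value outside its range is refused whole. "jaw" is the finger opening in m, from 0 to 0.0854, set as the call begins (left out, the last holds). The fingers move at their own pace and stop on an object; the grip force is fixed at half the most. Time passes only in rows, so rows that repeat a pose let the fingers close. It gives the time, the measured TCP pose, the force, the opening and the grip force at its end, in the units of the state.
- status.read_state(): the state, without advancing time (a new reading comes with each control period).
- viewer.get_image(name): name is "scene" or "top" or "wrist"; returns a dict with "pixels" (384x512x3 uint8, red, green, blue), "range_z" (384x512 float32, m along the optical axis (not along the pixel's ray), 0 where there is no reading), "fx", "fy", "cx", "cy" (pixels), "R" (3x3) and "t" (3): a world point X has camera coordinates R X + t. Camera axes: x right, y down, z forward; pixel columns grow to the right and rows downward; lengths in m; the calibration is good to about 2 mm. A picture is of the moment at which its call begins.
- ticket.finish_job(): hands the job in; it is judged then, once.
The state is a dict: "time_s": time; "q": joint angles; "qd": joint speeds; "joint_efforts": joint torques, N m; "ee_pos": TCP position; "ee_rot": TCP orientation; "ft_force": force on the tool from outside, world axes, zero at the start; "torque": the same for the moment, N m; "gripper_width": finger opening in m; "finger_force": force on a finger pad.
Only numpy, scipy, OpenCV 4.12 (cv2) and the standard library are available. Lean on these libraries where they do the work, as an engineer would, in place of code of your own. Each camera call takes 0.05 s, during which the arm holds its last target. There are 200 camera calls.

## Working session

There is one attempt and no reset: what is moved stays moved. The work goes in short steps, Python scripts to look and compute and a tool call to move; the robot and the scene stay as the last step left them, time stands still between calls to the robot, and variables do not carry over. Pictures are saved under pics/ and viewed, at most 10 in all, crops included, and the job is handed in when it is done.

Besides the shell and the picture viewer there is one more tool, called after "Request:" in YAML: its name, and indented under it one key for each argument. play_rows: Moves the arm, as the interface text tells. Its arguments: {"type":"object","properties":{"deltas":{"type":"array","items":{"type":"number"}},"jaw":{"type":"number"}},"required":["deltas"]}

```bash
ls; mkdir -p pics; python3 - <<'E'
from station import status, viewer
import numpy as np, cv2
print(status.read_state())
ims={n:viewer.get_image(n) for n in("scene","top")}
for n,d in ims.items():
    np.savez(f"pics/{n}0.npz",**d); print(n,d['fx'],d['cx'],d['cy'],d['R'].tolist(),d['t'])
cv2.imwrite("pics/a.png",cv2.cvtColor(ims['scene']['pixels'],cv2.COLOR_RGB2BGR))
cv2.imwrite("pics/b.png",cv2.cvtColor(ims['top']['pixels'],cv2.COLOR_RGB2BGR))
E
```

```text
pics
{'time_s': 0.0, 'q': array([ 1.22201275e+00,  1.26386742e-01, -4.06261152e-02,  1.40541393e+00,
       -8.16727865e-06,  1.57078635e+00]), 'qd': array([-0.00099493,  0.00071577,  0.00026229,  0.00048761, -0.00016382,
        0.00168164]), 'joint_efforts': array([ 9.38176927e-04, -4.35913217e+01,  3.52923238e+01,  1.74790167e-02,
        3.80728648e-05,  6.45148148e-07]), 'ee_pos': array([0.17927945, 0.49299214, 0.23051666]), 'ee_rot': array([-5.45031857e-01, -3.09367279e+00,  2.52427790e-03]), 'ft_force': array([-0.74991659,  0.01317759, -0.4771796 ]), 'torque': array([ 0.00192144, -0.03283014,  0.03192953]), 'finger_force': 0.0, 'gripper_width': 0.08537102282837987}
scene 465.83613525671433 260.2906723209179 197.86417292086176 [[0.7279350743589611, -0.6856342524886002, 0.0040248394268820155], [-0.3349737918368056, -0.36074994880790495, -0.8704320956959057], [0.5982500198917559, 0.6322698365804686, -0.49227204617977377]] [-0.45841675  0.27586128  0.70767603]
top 366.66919979179374 249.89786270784543 197.45667550006115 [[-0.00825042092362391, -0.9999554159619501, -0.004593108200985007], [-0.9949243684348622, 0.008669396858393217, -0.10025139726009887], [0.10028674712579676, 0.0037426790504407744, -0.9949515368621991]] [0.02032237 0.61788867 0.87770387]
```

View pics/a.png

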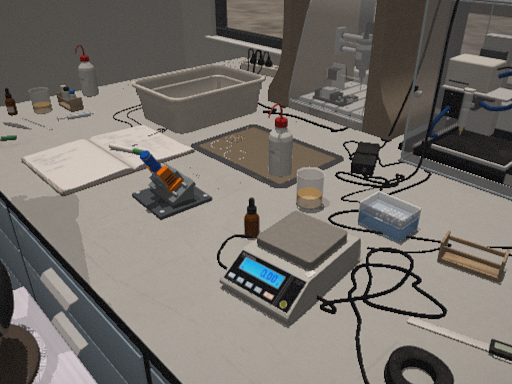

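View pics/b.png

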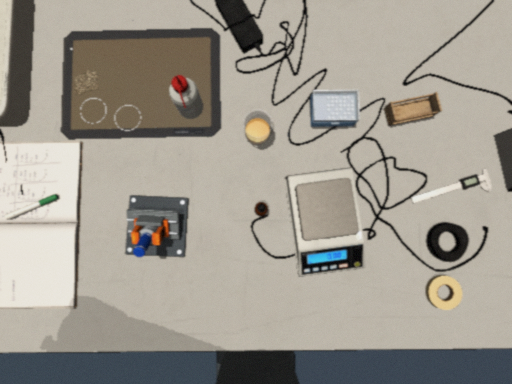

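The scene view has the holder with the canister at (170,185), the pan at (303,240), the dropper at (251,218) and the beaker at (310,190). In the top view they are at (155,225), (327,208), (261,210) and (257,130). Next I'll measure them from depth and colour.

```bash
cat > h.py <<'E'
import numpy as np, cv2
def cloud(d):
    v,u=np.mgrid[:384,:512]; z=d['range_z']
    c=np.stack([(u-d['cx'])/d['fx']*z,(v-d['cy'])/d['fy']*z,z],-1)
    return (c-d['t'])@d['R']
def proj(d,X):
    c=np.asarray(X)@d['R'].T+d['t']; return np.stack([c[...,0]/c[...,2]*d['fx']+d['cx'],c[...,1]/c[...,2]*d['fy']+d['cy']],-1)
E
python3 - <<'E'
from h import *
for n in('top','scene'):
    d=dict(np.load(f'pics/{n}0.npz')); W=cloud(d); hsv=cv2.cvtColor(d['pixels'],cv2.COLOR_RGB2HSV); ok=d['range_z']>0
    def near(x,y,r): return ok&(np.hypot(W[...,0]-x,W[...,1]-y)<r)
    # rough centers from top pixels
    if n=='top':
        c={k:W[v,u] for k,(u,v) in dict(hold=(155,225),pan=(327,208),drop=(261,210),beak=(257,130)).items()}; print(c)
    m=near(*c['pan'][:2],.13)&(abs(W[...,2]-.08)<.006); P=W[m]
    print(n,'pan',cv2.minAreaRect((P[:,:2]*1000).astype(np.float32)),np.median(P[:,2]))
    m=near(*c['hold'][:2],.12)&(abs(W[...,2]-.01)<.004); P=W[m]
    print('base',cv2.minAreaRect((P[:,:2]*1000).astype(np.float32)),len(P))
    m=near(*c['hold'][:2],.15)&(W[...,2]>.05)&(hsv[...,0]>100)&(hsv[...,0]<130)&(hsv[...,1]>150); P=W[m]
    print('cap',len(P),P.min(0),P.max(0),P.mean(0)); u,s,vt=np.linalg.svd(P-P.mean(0));print(vt[0],s)
    m=near(*c['hold'][:2],.12)&(W[...,2]>.03)&(hsv[...,0]<18)&(hsv[...,1]>160); P=W[m]; print('or',len(P),P.min(0),P.max(0))
    for k in('drop','beak'):
        m=near(*c[k][:2],.06)&(W[...,2]>.02); P=W[m]; print(k,P.min(0),P.max(0),len(P))
    x0,y0,x1,y1=(110,180,205,270) if n=='top' else (120,135,220,225)
    cv2.imwrite(f'pics/c{n}.png',cv2.resize(cv2.cvtColor(d['pixels'][y0:y1,x0:x1],cv2.COLOR_RGB2BGR),None,fx=6,fy=6,interpolation=cv2.INTER_CUBIC))
E
```

```text
{'hold': array([0.5503022 , 0.23417006, 0.08886645]), 'pan': array([ 0.58668962, -0.16465602,  0.08148153]), 'drop': array([ 0.58370087, -0.01090109,  0.07595868]), 'beak': array([ 0.78853873, -0.00423194,  0.03294672])}
top pan ((585.664794921875, -163.49655151367188), (133.0489959716797, 131.7486114501953), 7.029016971588135) 0.08042380711758312
base ((558.6029052734375, 235.13462829589844), (183.2407989501953, 217.32066345214844), 86.61577606201172) 1656
cap 191 [0.48465379 0.24106468 0.10364983] [0.52979008 0.26643842 0.14963299] [0.5053831  0.25100212 0.13074535]
[-0.65621928  0.1415975   0.74116557] [0.25014074 0.08385438 0.06188979]
or 370 [0.50685152 0.21201774 0.04406213] [0.56546869 0.28906907 0.10993635]
drop [ 0.57352993 -0.02630803  0.02506193] [0.60503478 0.00533528 0.09748661] 151
beak [ 0.75551998 -0.03687246  0.02016138] [0.82532629 0.02984802 0.08987565] 808
scene pan ((584.9376220703125, -167.04432678222656), (136.79031372070312, 132.30950927734375), 6.899605751037598) 0.08084725409915067
base ((551.1386108398438, 247.8277587890625), (153.11224365234375, 149.97462463378906), 87.29558563232422) 1018
cap 192 [0.48193244 0.23670794 0.09092416] [0.52316868 0.26162227 0.14835317] [0.50121348 0.24447359 0.12274834]
[ 0.50390531 -0.16072559 -0.84867351] [0.24284758 0.08807728 0.0600718 ]
or 314 [0.50587565 0.20638392 0.03699968] [0.56216759 0.28138684 0.10746615]
drop [ 0.57150691 -0.03096425  0.02009365] [ 0.60021822 -0.0029335   0.09630988] 366
beak [ 0.754212   -0.04249596  0.02009218] [0.82609339 0.02782121 0.08902194] 912
```

View pics/ctop.png

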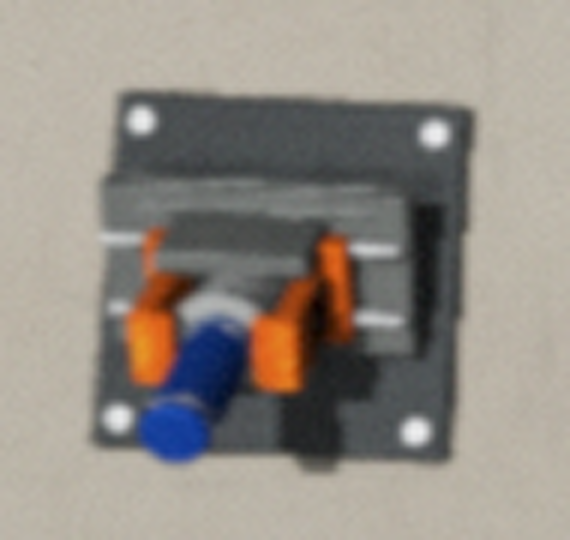

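View pics/cscene.png

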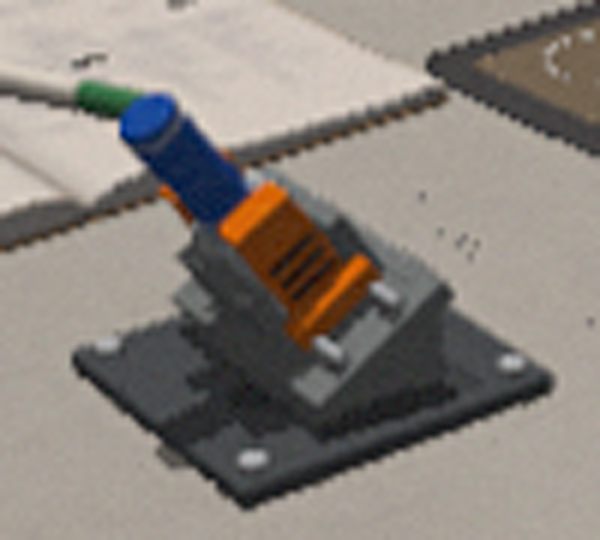

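In the top crop, the base corners are at (122,93), (472,108), (448,460) and (95,445), and the centre of the cap top is at (177,430). In the scene crop, the cap top is at (150,120), and the base corners are at (75,357), (248,500) and (550,378). Next I'll triangulate these and model the pose.

```bash
cat >> h.py <<'E'
from scipy.spatial.transform import Rotation as Rn
from scipy.optimize import least_squares
def full(p,x0,y0,s=6): return (np.asarray(p,float)+.5)/s-.5+[x0,y0]
def ray(d,p,z):
    r=d['R'].T@np.array([(p[0]-d['cx'])/d['fx'],(p[1]-d['cy'])/d['fy'],1]); o=-d['R'].T@d['t']; return o+r*(z-o[2])/r[2]
E
python3 - <<'E'
from h import *
T=dict(np.load('pics/top0.npz'));S=dict(np.load('pics/scene0.npz'))
tc=full([(122,93),(472,108),(448,460),(95,445)],110,180); sc=full([(75,357),(248,502),(552,378)],120,135)
# local corners at z=.01: top TL = back-left(+x,+y), TR back-right, BR front-right, BL front-left
L=np.array([[75,75,10],[75,-75,10],[-75,-75,10],[-75,75,10]])/1e3
def hp(p): 
    c,s=np.cos(p[2]),np.sin(p[2]); return np.c_[p[0]+c*L[:,0]-s*L[:,1],p[1]+s*L[:,0]+c*L[:,1],L[:,2]]
def res(p,w): 
    W=hp(p); r=[]
    if 't' in w:r.append((proj(T,W)-tc).ravel())
    if 's' in w:r.append((proj(S,W[[3,2,1]])-sc).ravel())
    return np.concatenate(r)
for w in('t','s','ts'):
    f=least_squares(lambda p:res(p,w),[.55,.24,0]);print(w,f.x,abs(f.fun).max())
x,y,a=f.x
Rh=Rn.from_euler('z',a); sx=Rh.as_matrix()
Rs=(Rh*Rn.from_euler('y',-30,degrees=True)).as_matrix(); o=np.array([x,y,.045])
print('seat axes',Rs.T)
top=o+Rs[:,2]*.114
ct=full((177,430),110,180); cs=full((150,120),120,135)
f2=least_squares(lambda X:np.r_[proj(T,X)-ct,proj(S,X)-cs],top); print('captop meas',f2.x,f2.fun,'nominal',top,'in seat',(f2.x-o)@Rs)
for d,n in((T,'t'),(S,'s')):
    W=cloud(d);hsv=cv2.cvtColor(d['pixels'],cv2.COLOR_RGB2HSV)
    m=(np.linalg.norm(W-top,axis=-1)<.1)&(hsv[...,0]>100)&(hsv[...,0]<130)&(hsv[...,1]>150)
    q=(W[m]-o)@Rs; print(n,len(q),'cap cloud in seat',q.min(0),q.max(0))
    # fit cylinder: point foot at origin-ish, radius 13mm, axis tilts
    g=least_squares(lambda p:np.linalg.norm(np.cross(q-[p[0],p[1],.08],np.array([p[2],p[3],1])/np.sqrt(1+p[2]**2+p[3]**2)),axis=1)-.013,[0,0,0,0],loss='soft_l1',f_scale=.002,
       ) if 1 else 0
    qq=q[q[:,2]<.111]
    g=least_squares(lambda p:np.linalg.norm(np.cross(qq-[p[0],p[1],.08],np.array([p[2],p[3],1])/np.sqrt(1+p[2]**2+p[3]**2)),axis=1)-.013,[0,0,0,0],loss='soft_l1',f_scale=.002)
    print('cyl',g.x,np.sqrt(np.mean(g.fun**2)))
E
```

```text
t [ 0.55140346  0.24995586 -0.053084  ] 0.5852048455839167
s [ 0.54994946  0.24400881 -0.054777  ] 1.4039415466720868
ts [ 0.55154295  0.24877535 -0.05117917] 1.4332803605272204
seat axes [[ 8.64891458e-01 -4.43031185e-02  5.00000000e-01]
 [ 5.11568348e-02  9.98690632e-01 -1.73472348e-18]
 [-4.99345316e-01  2.55784174e-02  8.66025404e-01]]
captop meas [0.49337138 0.25400193 0.1387724 ] [ 0.18363274 -0.27705673 -0.36394397 -0.03435982] nominal [0.49461758 0.25169129 0.1437269 ] in seat [-0.00365745  0.00224387  0.11039067]
t 191 cap cloud in seat [-0.01199981 -0.00972868  0.06175099] [0.01133246 0.01456486 0.11814497]
cyl [-0.00340854  0.00386913 -0.03328956  0.00592897] 0.0007432721471137218
s 192 cap cloud in seat [-0.01512322 -0.01470627  0.06063206] [0.00767787 0.00966492 0.11783314]
cyl [-0.00129908  0.00199731 -0.06381073 -0.00225722] 0.0016844331186892838
```

```bash
cat >> h.py <<'E'
a=-.0525; o=np.array([.5512,.248,.045])
Rs=(Rn.from_euler('z',a)*Rn.from_euler('y',-30,degrees=True)).as_matrix()
Rt=np.c_[-Rs[:,0],Rs[:,1],-Rs[:,2]]   # tool aligned with the seat axis
def delta(s,p,R):
    C=Rn.from_rotvec(s['ee_rot']).as_matrix()
    return np.round(np.r_[C.T@(p-s['ee_pos']),Rn.from_matrix(C.T@R).as_rotvec()],4)
E
python3 - <<'E'
from h import *
from station import status
s=status.read_state()
print(delta(s,o+Rs@[-.002,.003,.150],Rt))
E
```

```text
[-0.359  -0.1226  0.0569 -0.079  -0.52   -0.2891]
```

Request:
play_rows:
  deltas: [-0.09,-0.031,0.014,-0.02,-0.13,-0.072,-0.18,-0.061,0.028,-0.04,-0.26,-0.144,-0.27,-0.092,0.043,-0.059,-0.39,-0.217,-0.359,-0.1226,0.0569,-0.079,-0.52,-0.2891,-0.359,-0.1226,0.0569,-0.079,-0.52,-0.2891,-0.359,-0.1226,0.0569,-0.079,-0.52,-0.2891,-0.359,-0.1226,0.0569,-0.079,-0.52,-0.2891,-0.359,-0.1226,0.0569,-0.079,-0.52,-0.2891,-0.359,-0.1226,0.0569,-0.079,-0.52,-0.2891,-0.359,-0.1226,0.0569,-0.079,-0.52,-0.2891,-0.359,-0.1226,0.0569,-0.079,-0.52,-0.2891,-0.359,-0.1226,0.0569,-0.079,-0.52,-0.2891,-0.359,-0.1226,0.0569,-0.079,-0.52,-0.2891,-0.359,-0.1226,0.0569,-0.079,-0.52,-0.2891]

```text
time_s: 1.5
ee_pos: [0.4745, 0.2563, 0.1745]
ee_rot: [0.067, 2.617, -0.016]
ft_force: [0.0, 0.2, 0.3]
gripper_width: 0.0853
finger_force: 0.0
```

```bash
python3 - <<'E'
from h import *
from station import status,viewer
s=status.read_state(); d=viewer.get_image('wrist'); np.savez('pics/wrist1.npz',**d)
print(s['time_s'],s['q'],delta(s,o+Rs@[-.002,.003,.150],Rt))
cv2.imwrite('pics/w1.png',cv2.cvtColor(d['pixels'],cv2.COLOR_RGB2BGR))
W=cloud(d);hsv=cv2.cvtColor(d['pixels'],cv2.COLOR_RGB2HSV)
C=Rn.from_rotvec(s['ee_rot']).as_matrix()
q=(W-s['ee_pos'])@C
m=(d['range_z']>0)&(hsv[...,0]>100)&(hsv[...,0]<130)&(hsv[...,1]>130)&(np.hypot(q[...,0],q[...,1])<.06)
p=q[m];print(len(p),p.min(0),p.max(0))
t=p[p[:,2]<p[:,2].min()+.004]; print('top disc in tool',t.min(0),t.max(0))
E
```

```text
1.5 [ 0.67849217 -0.16248782 -0.56050878  0.76499066 -0.33901152  0.65903257] [ 0.     -0.0012  0.0007  0.0021  0.0005  0.0007]
858 [-0.0069507  -0.01243937  0.03411987] [0.01617865 0.01012587 0.03901461]
top disc in tool [-0.0069507  -0.01243937  0.03411987] [0.01617865 0.01012587 0.0380556 ]
```

View pics/w1.png

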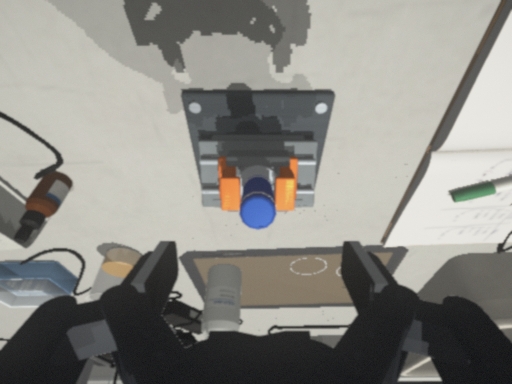

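The wrist view has the cap at (258,208), centred between the jaws at (230,190) and (287,190). Its top is 36 mm ahead of the TCP and offset (+4.6, -1) mm. I'll approach and close.

Request:
play_rows:
  deltas: [0.004,-0.001,0.015,0,0,0,0.0045,-0.001,0.03,0,0,0,0.0045,-0.001,0.045,0,0,0,0.0045,-0.001,0.06,0,0,0,0.0045,-0.001,0.068,0,0,0,0.0045,-0.001,0.072,0,0,0,0.0045,-0.001,0.072,0,0,0,0.0045,-0.001,0.072,0,0,0]

```text
time_s: 2.35
ee_pos: [0.507, 0.2531, 0.1104]
ee_rot: [0.069, 2.616, -0.016]
ft_force: [-0.2, 0.3, 0.6]
gripper_width: 0.0855
finger_force: 0.0
```

Request:
play_rows:
  deltas: [0,0,0,0,0,0,0,0,0,0,0,0,0,0,0,0,0,0,0,0,0,0,0,0,0,0,0,0,0,0,0,0,0,0,0,0,0,0,0,0,0,0,0,0,0,0,0,0,0,0,0,0,0,0,0,0,0,0,0,0,0,0,0,0,0,0,0,0,0,0,0,0]
  jaw: 0.0

```text
time_s: 3.55
ee_pos: [0.5071, 0.253, 0.1102]
ee_rot: [0.069, 2.616, -0.016]
ft_force: [-3.6, 0.9, 5.7]
gripper_width: 0.0245
finger_force: 58.8
```

Request:
play_rows:
  deltas: [0,0.0023,0,0.03,0,0,0,0.0047,0.0001,0.06,0,0,0,0.007,0.0003,0.09,0,0,0,0.0093,0.0006,0.12,0,0,0,0.0117,0.0009,0.15,0,0,0,0.0136,0.0012,0.175,0,0,0,0.0136,0.0012,0.175,0,0,0,0.0136,0.0012,0.175,0,0]

```text
time_s: 4.35
ee_pos: [0.5081, 0.2665, 0.1107]
ee_rot: [0.129, 2.608, -0.246]
ft_force: [-13.4, -2.2, 18.6]
gripper_width: 0.0249
finger_force: 60.8
```

Request:
play_rows:
  deltas: [0,0.0022,-0.0015,0.03,0,0,0,0.0044,-0.0022,0.06,0,0,0,0.0066,-0.0025,0.085,0,0,0,0.0066,-0.0025,0.085,0,0,0,0.0066,-0.0025,0.085,0,0,0,0.0066,-0.0025,0.085,0,0]

```text
time_s: 4.95
ee_pos: [0.5077, 0.2697, 0.1103]
ee_rot: [0.161, 2.597, -0.368]
ft_force: [-5.7, -12.1, 9.1]
gripper_width: 0.0243
finger_force: 59.7
```

```bash
python3 - <<'E'
from h import *
from station import status,viewer
s=status.read_state(); print(s['ft_force'],s['torque'],(s['ee_pos']-o)@Rs)
for n,b in (('wrist',(170,70,350,250)),('top',(110,180,205,270))):
    d=viewer.get_image(n); np.savez(f'pics/{n}2.npz',**d)
    cv2.imwrite(f'pics/{n}2.png',cv2.resize(cv2.cvtColor(d['pixels'][b[1]:b[3],b[0]:b[2]],cv2.COLOR_RGB2BGR),None,fx=3 if n=='wrist' else 6,fy=3 if n=='wrist' else 6,interpolation=cv2.INTER_CUBIC))
    W=cloud(d);hsv=cv2.cvtColor(d['pixels'],cv2.COLOR_RGB2HSV); q=(W-o)@Rs
    m=(d['range_z']>0)&(hsv[...,0]<18)&(hsv[...,1]>150)&(np.linalg.norm(q-[0,0,.04],axis=-1)<.07)&(q[...,2]>.052)&(q[...,2]<.068)
    y=q[m][:,1]; print(n,len(y),'L',np.percentile(y[y>.005],[2,50,98]) if (y>.005).any() else 0,'R',np.percentile(y[y<-.005],[2,50,98]) if (y<-.005).any() else 0)
E
```

```text
[ -5.68445034 -12.11135179   9.07686427] [-2.53480737  0.36313094 -1.59855745] [-0.00596643  0.01934167  0.07889775]
wrist 1307 L [0.02842885 0.03844262 0.04426999] R [-0.02734234 -0.02003169 -0.01175385]
top 172 L [0.02830207 0.03656255 0.04385192] R [-0.02794294 -0.02093001 -0.01179615]
```

View pics/wrist2.png

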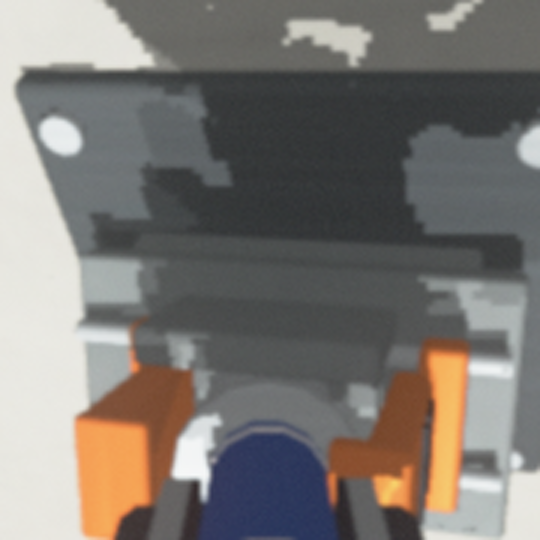

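The left jaw's inner face is now about 14 mm farther out than the right one's, so it is fully back (closed, the two match). Now I'll rock it through the centre to the right.

Request:
play_rows:
  deltas: [0,-0.0039,0.0006,-0.05,0,0,0,-0.0077,0.0015,-0.1,0,0,0,-0.0114,0.0025,-0.15,0,0,0,-0.0151,0.0037,-0.2,0,0,0,-0.0194,0.0053,-0.26,0,0,0,-0.0194,0.0053,-0.26,0,0,0,-0.0194,0.0053,-0.26,0,0]

```text
time_s: 5.75
ee_pos: [0.5071, 0.2521, 0.1102]
ee_rot: [0.071, 2.616, -0.019]
ft_force: [-4.4, -4.2, 7.9]
gripper_width: 0.0249
finger_force: 60.3
```

Request:
play_rows:
  deltas: [0,-0.0023,-0.0004,-0.03,0,0,0,-0.0047,-0.0008,-0.06,0,0,0,-0.007,-0.001,-0.09,0,0,0,-0.0093,-0.0012,-0.12,0,0,0,-0.0117,-0.0013,-0.15,0,0,0,-0.0136,-0.0014,-0.175,0,0,0,-0.0136,-0.0014,-0.175,0,0]

```text
time_s: 6.45
ee_pos: [0.5057, 0.2424, 0.1117]
ee_rot: [0.004, 2.607, 0.22]
ft_force: [-2.2, 9.0, 0.6]
gripper_width: 0.0245
finger_force: 59.7
```

Request:
play_rows:
  deltas: [0,-0.0023,0,-0.03,0,0,0,-0.0047,0,-0.06,0,0,0,-0.0066,0,-0.085,0,0,0,-0.0066,0,-0.085,0,0,0,-0.0066,0,-0.085,0,0,0,-0.0066,0,-0.085,0,0]

```text
time_s: 7.05
ee_pos: [0.5059, 0.237, 0.1113]
ee_rot: [-0.028, 2.595, 0.332]
ft_force: [-4.8, 10.1, 4.0]
gripper_width: 0.0247
finger_force: 60.1
```

```bash
cat > jaws.py <<'E'
from h import *
from station import status,viewer
s=status.read_state(); print(s['ft_force'],s['torque'],(s['ee_pos']-o)@Rs)
for n in ('wrist','top'):
    d=viewer.get_image(n)
    W=cloud(d);hsv=cv2.cvtColor(d['pixels'],cv2.COLOR_RGB2HSV); q=(W-o)@Rs
    m=(d['range_z']>0)&(hsv[...,0]<18)&(hsv[...,1]>150)&(np.linalg.norm(q-[0,0,.04],axis=-1)<.07)&(q[...,2]>.052)&(q[...,2]<.068)
    y=q[m][:,1]; print(n,len(y),'L',np.percentile(y[y>.005],[2,50,98]) if (y>.005).any() else 0,'R',np.percentile(y[y<-.005],[2,50,98]) if (y<-.005).any() else 0)
E
python3 jaws.py
```

```text
[-4.83159125 10.06178729  3.96610267] [1.71808456 0.83664071 1.28116184] [-0.00556117 -0.01339683  0.0797508 ]
wrist 1391 L [0.02715971 0.03396443 0.04207573] R [-0.03785953 -0.03274879 -0.02275344]
top 180 L [0.02866951 0.03548286 0.04339135] R [-0.0367933  -0.03169663 -0.02165879]
```

Request:
play_rows:
  deltas: [0,-0.002,0,0,0,0,0,-0.004,0,0,0,0,0,-0.004,0,0,0,0,0,-0.004,0,0,0,0,0,0,0.0006,0.05,0,0,0,0.0078,0.001,0.1,0,0,0,0.0117,0.0015,0.15,0,0,0,0.0156,0.0025,0.2,0,0,0,0.0195,0.004,0.26,0,0,0,0.0195,0.004,0.26,0,0,0,0.0195,0.004,0.26,0,0]

```text
time_s: 8.25
ee_pos: [0.5064, 0.2542, 0.1104]
ee_rot: [0.067, 2.618, -0.015]
ft_force: [2.8, 1.2, -1.3]
gripper_width: 0.0241
finger_force: 60.1
```

```bash
python3 jaws.py; python3 - <<'E'
from h import *
from station import status
print(delta(status.read_state(),np.array([.5071,.253,.1102]),Rt))
E
```

```text
[ 2.78847791  1.24383475 -1.26333586] [0.38114537 0.06588679 0.17485351] [-0.00631714  0.00384331  0.07915144]
wrist 1008 L [0.02737717 0.03417735 0.04272514] R [-0.03680018 -0.03029727 -0.02150616]
top 194 L [0.02895419 0.03655564 0.04368082] R [-0.03670445 -0.03009116 -0.02073851]
[-0.0005 -0.0002  0.0008  0.0025  0.0001 -0.0008]
```

Both jaws are back by more than 9 mm, and the canister is centred. Drawing it out along the slant.

Request:
play_rows:
  deltas: [0,0,-0.004,0,0,0,0,0,-0.008,0,0,0,0,0,-0.013,0,0,0,0,0,-0.018,0,0,0,0,0,-0.023,0,0,0,0,0,-0.028,0,0,0,0,0,-0.028,0,0,0]

```text
time_s: 9.05
ee_pos: [0.492, 0.2541, 0.136]
ee_rot: [0.069, 2.616, -0.015]
ft_force: [0.1, 0.8, -3.1]
gripper_width: 0.0245
finger_force: 60.2
```

Request:
play_rows:
  deltas: [0,0,-0.01,0,0,0,0,0,-0.02,0,0,0,0,0,-0.03,0,0,0,0,0,-0.042,0,0,0,0,0,-0.056,0,0,0,0,0,-0.07,0,0,0,0,0,-0.085,0,0,0,0,0,-0.1,0,0,0,0,0,-0.11,0,0,0,0,0,-0.115,0,0,0,0,0,-0.115,0,0,0,0,0,-0.115,0,0,0]

```text
time_s: 10.25
ee_pos: [0.4347, 0.2566, 0.2344]
ee_rot: [0.069, 2.617, -0.017]
ft_force: [0.9, -0.4, -2.7]
gripper_width: 0.0247
finger_force: 60.2
```

```bash
python3 - <<'E'
from h import *
from station import status,viewer
s=status.read_state(); print(s['time_s'],s['ee_pos'],s['ft_force'],s['gripper_width'])
d=viewer.get_image('scene'); np.savez('pics/scene3.npz',**d)
cv2.imwrite('pics/s3.png',cv2.resize(cv2.cvtColor(d['pixels'][60:260,60:330],cv2.COLOR_RGB2BGR),None,fx=2.9,fy=2.9,interpolation=cv2.INTER_CUBIC))
# upright pose: tool straight down, yaw of arm at pan
yaw=.122-.0
print('pan target pre', delta(s,np.array([.5853,-.165,.30]),(Rn.from_euler('z',0.)*Rn.from_matrix(np.diag([-1,1,-1.]))).as_matrix()))
C=Rn.from_rotvec(s['ee_rot']).as_matrix(); print(C)
E
```

```text
10.25 [0.43469144 0.25660581 0.23436765] [ 0.88942971 -0.4230098  -2.74570433] 0.02474541672683145
pan target pre [-0.1824 -0.4131  0.029  -0.0127  0.5236 -0.0515]
[[-0.86477095  0.05240811  0.49942427]
 [ 0.04590904  0.9986252  -0.02529963]
 [-0.50006356  0.00104971 -0.86598807]]
```

View pics/s3.png

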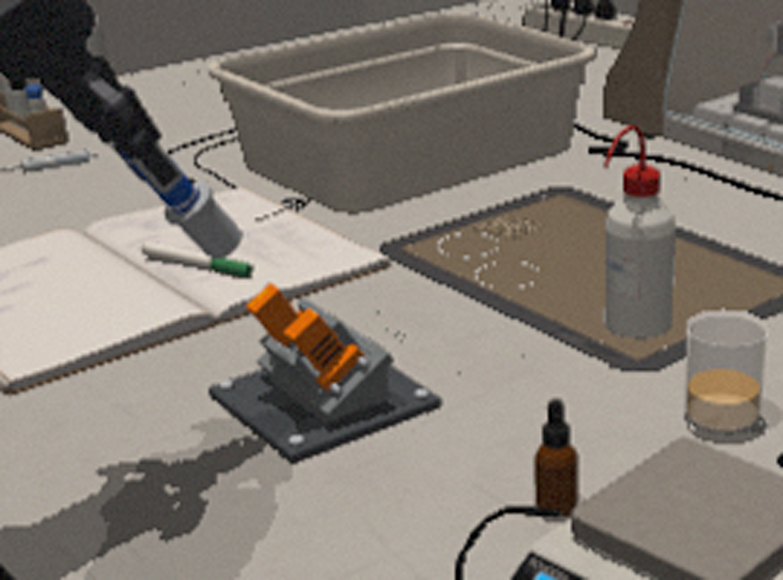

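The canister is out of the holder and in the grip, at (205,215) in this crop. Now I'll carry it upright to above the pan.

Request:
play_rows:
  deltas: [-0.0073,-0.0165,0.0012,0,0.021,-0.002,-0.0219,-0.0496,0.0035,-0.001,0.063,-0.006,-0.0365,-0.0826,0.0058,-0.002,0.105,-0.01,-0.0547,-0.1239,0.0087,-0.004,0.157,-0.015,-0.073,-0.1652,0.0116,-0.005,0.209,-0.021,-0.0912,-0.2066,0.0145,-0.006,0.262,-0.026,-0.1094,-0.2479,0.0174,-0.007,0.314,-0.031,-0.1277,-0.2892,0.0203,-0.009,0.367,-0.036,-0.1459,-0.3305,0.0232,-0.01,0.419,-0.041,-0.1605,-0.3635,0.0255,-0.011,0.461,-0.045,-0.1733,-0.3924,0.0276,-0.012,0.497,-0.049,-0.1824,-0.4131,0.029,-0.0127,0.5236,-0.0515,-0.1824,-0.4131,0.029,-0.0127,0.5236,-0.0515,-0.1824,-0.4131,0.029,-0.0127,0.5236,-0.0515,-0.1824,-0.4131,0.029,-0.0127,0.5236,-0.0515,-0.1824,-0.4131,0.029,-0.0127,0.5236,-0.0515]

```text
time_s: 11.9
ee_pos: [0.5849, -0.1642, 0.3007]
ee_rot: [-0.001, 3.141, 0.0]
ft_force: [0.6, 0.2, -2.4]
gripper_width: 0.0244
finger_force: 60.3
```

```bash
python3 - <<'E'
from h import *
from station import status,viewer
s=status.read_state(); print(s['time_s'],s['q'],s['ee_pos'],s['ee_rot'],s['ft_force'],s['gripper_width'])
d=viewer.get_image('scene'); np.savez('pics/scene4.npz',**d); W=cloud(d)
T=viewer.get_image('top'); np.savez('pics/top4.npz',**T)
p=s['ee_pos']
m=(d['range_z']>0)&(np.hypot(W[...,0]-p[0],W[...,1]-p[1])<.035)&(W[...,2]>.15)&(W[...,2]<p[2]-.035)
q=W[m]; print(len(q),q.min(0),q.max(0))
# body (34mm) below flange: fit cylinder axis
b=q[(q[:,2]<q[:,2].min()+.042)&(q[:,2]>q[:,2].min()+.006)]
z0=b[:,2].mean()
def r(g):
    v=np.array([g[2],g[3],1]);return np.linalg.norm(np.cross(b-[g[0],g[1],z0],v/np.linalg.norm(v)),axis=1)-.017
f=least_squares(r,[p[0],p[1],0,0],loss='soft_l1',f_scale=.001);print(len(b),z0,f.x,np.sqrt(np.mean(f.fun**2)))
y0,x0=60,180
cv2.imwrite('pics/s4.png',cv2.resize(cv2.cvtColor(d['pixels'][60:310,200:420],cv2.COLOR_RGB2BGR),None,fx=2.4,fy=2.4,interpolation=cv2.INTER_CUBIC))
E
```

```text
11.9 [-2.73823334e-01  3.02945846e-01  3.34046393e-01  1.60104402e+00
  4.37376948e-04 -2.74772297e-01] [ 0.58489849 -0.16415128  0.30071738] [-1.49047462e-03  3.14065285e+00  2.98383046e-04] [ 0.62849916  0.19627218 -2.38944867] 0.02439412443964332
385 [ 0.5719251  -0.1830416   0.22351372] [ 0.60042898 -0.15320917  0.26542648]
349 0.247707644327305 [ 0.59112859 -0.16451986 -0.03559879 -0.00226584] 0.0009925098480169888
```

View pics/s4.png

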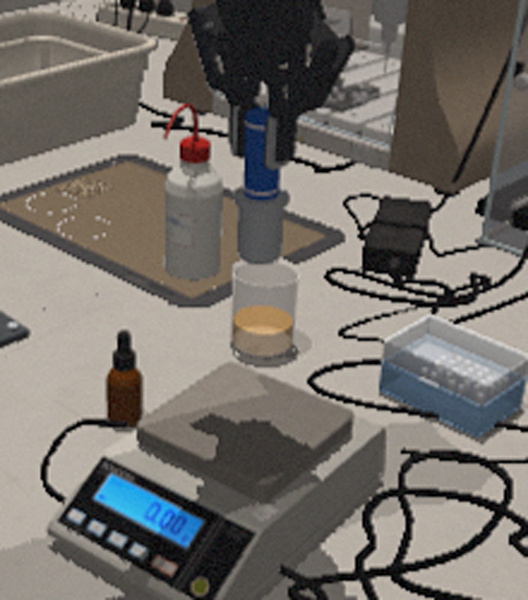

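The canister hangs upright at (262,230), with a tilt of about 0.035 rad about y. The dropper at (124,385) and the beaker at (264,310) are undisturbed. I'll correct the tilt and offset, then descend.

Request:
play_rows:
  deltas: [0.001,-0.0005,0.01,0,0.01,0,0.003,-0.0015,0.025,0,0.02,0,0.005,-0.0025,0.04,0,0.033,0,0.005,-0.0025,0.06,0,0.033,0,0.005,-0.0025,0.08,0,0.033,0,0.005,-0.0025,0.1,0,0.033,0,0.005,-0.0025,0.114,0,0.033,0,0.005,-0.0025,0.122,0,0.033,0,0.005,-0.0025,0.126,0,0.033,0,0.005,-0.0025,0.126,0,0.033,0,0.005,-0.0025,0.126,0,0.033,0]

```text
time_s: 13.1
ee_pos: [0.5807, -0.1675, 0.1751]
ee_rot: [-0.0, -3.11, -0.0]
ft_force: [-0.5, -1.2, -1.8]
gripper_width: 0.0246
finger_force: 60.2
```

```bash
cat > can.py <<'E'
from h import *
from station import status,viewer
s=status.read_state(); print(s['time_s'],s['ee_pos'],s['ee_rot'],s['ft_force'])
p=s['ee_pos']
for n in('scene','top'):
    d=viewer.get_image(n); W=cloud(d)
    P=W[(d['range_z']>0)&(np.hypot(W[...,0]-.585,W[...,1]+.165)<.11)&(abs(W[...,2]-.08)<.006)]
    print(n,'pan',cv2.minAreaRect((P[:,:2]*1000).astype(np.float32)),np.median(P[:,2]))
    if n=='scene':
        m=(d['range_z']>0)&(np.hypot(W[...,0]-.585,W[...,1]+.165)<.035)&(W[...,2]>.0835)&(W[...,2]<.15)
        q=W[m]; print(q.min(0))
        b=q[(q[:,2]<.129)&(q[:,2]>.095)]; z0=b[:,2].mean()
        def r(g):
            v=np.array([g[2],g[3],1]);return np.linalg.norm(np.cross(b-[g[0],g[1],z0],v/np.linalg.norm(v)),axis=1)-.017
        f=least_squares(r,[p[0],p[1],0,0],loss='soft_l1',f_scale=.001);print(len(b),z0,f.x,np.sqrt(np.mean(f.fun**2)))
E
python3 can.py
```

```text
13.1 [ 0.5806618  -0.16751145  0.17508079] [-6.76313018e-06 -3.10996930e+00 -2.88089597e-05] [-0.45285324 -1.20250558 -1.7952567 ]
scene pan ((585.4514770507812, -166.53677368164062), (137.00729370117188, 133.27365112304688), 6.978511810302734) 0.08081283903588961
[ 0.56230564 -0.19010671  0.0846057 ]
229 0.11469839572355062 [ 0.58526099 -0.16813098 -0.04573951 -0.01094958] 0.0011400508574478582
top pan ((585.6934814453125, -162.98831176757812), (133.42242431640625, 131.33966064453125), 7.170767784118652) 0.08036521900122326
```

```bash
cat > tilt.py <<'E'
from h import *
def tilt(d,p,zf):
    W=cloud(d); out=[]
    m=(d['range_z']>0)&(np.hypot(W[...,0]-p[0],W[...,1]-p[1])<.04)&(W[...,2]>zf+.007)&(W[...,2]<zf+.043)
    for v in range(384):
        u=np.where(m[v])[0]
        if len(u)>8: out.append((v,u.min(),u.max(),(u.min()+u.max())/2,W[v,int(u.mean()),2]))
    out=np.array(out)[2:-2]
    k=np.polyfit(out[:,0],out[:,3],1)[0]
    a,b=proj(d,[p[0],p[1],zf]),proj(d,[p[0],p[1],zf+.05]); kv=(a[0]-b[0])/(a[1]-b[1])
    # du/dv sensitivity to tilt in x, y
    c=proj(d,[p[0]+.005,p[1],zf+.05]); e=proj(d,[p[0],p[1]+.005,zf+.05])
    sx=((a[0]-c[0])/(a[1]-c[1])-kv)/.1; sy=((a[0]-e[0])/(a[1]-e[1])-kv)/.1
    print('slope',k,'vertical',kv,'per rad x',sx,'y',sy,'rows',len(out)); print(out[::3])
E
python3 - <<'E'
from tilt import *
from station import viewer
tilt(dict(np.load('pics/scene4.npz')),(.591,-.1645),.2227)
d=viewer.get_image('scene');np.savez('pics/scene5.npz',**d); tilt(d,(.5855,-.1675),.097)
w=viewer.get_image('wrist');print(w['t'],w['R'].tolist())
E
```

```text
slope 0.014285714285715111 vertical -0.05941220881803988 per rad x -0.6969007850972425 y 0.821589060637877 rows 14
[[1.51000000e+02 2.99000000e+02 3.17000000e+02 3.08000000e+02
  2.61574292e-01]
 [1.54000000e+02 2.99000000e+02 3.17000000e+02 3.08000000e+02
  2.55290920e-01]
 [1.57000000e+02 2.99000000e+02 3.17000000e+02 3.08000000e+02
  2.49596008e-01]
 [1.60000000e+02 2.99000000e+02 3.17000000e+02 3.08000000e+02
  2.44192295e-01]
 [1.63000000e+02 2.99000000e+02 3.17000000e+02 3.08000000e+02
  2.37969716e-01]]
slope -8.845801620695311e-15 vertical -0.05858896263070654 per rad x -0.7423219754724314 y 0.871640274800042 rows 12
[[2.14000000e+02 2.96000000e+02 3.12000000e+02 3.04000000e+02
  1.36280121e-01]
 [2.17000000e+02 2.95000000e+02 3.12000000e+02 3.03500000e+02
  1.28508722e-01]
 [2.20000000e+02 2.95000000e+02 3.12000000e+02 3.03500000e+02
  1.21901663e-01]
 [2.23000000e+02 2.95000000e+02 3.12000000e+02 3.03500000e+02
  1.16691554e-01]]
[ 0.16788405 -0.57487386  0.16639204] [[-0.0006180253248409413, 0.9999994769874471, 0.000814904614079539], [0.9607555355856734, 0.00036771998064491745, 0.2773962249625998], [0.2773957802241831, 0.0009543620109933708, -0.9607552603587286]]
```

```bash
python3 - <<'E'
from h import *
def fit(d,c,zl,zh,r0,rad):
    W=cloud(d);hh=np.hypot(W[...,0]-c[0],W[...,1]-c[1])
    b=W[(d['range_z']>0)&(hh<rad)&(W[...,2]>zl)&(W[...,2]<zh)]; z0=b[:,2].mean()
    def r(g):
        v=np.array([g[2],g[3],1]);return np.linalg.norm(np.cross(b-[g[0],g[1],z0],v/np.linalg.norm(v)),axis=1)-r0
    f=least_squares(r,[c[0],c[1],0,0],loss='soft_l1',f_scale=.001); return len(b),f.x.round(4)
for n in('scene0','scene4','scene5'):
    d=dict(np.load(f'pics/{n}.npz'))
    print(n,'drop',fit(d,(.587,-.013),.008,.045,.0165,.03))
    if n=='scene4':
        for a in(.229,.235): print('can',fit(d,(.59,-.1645),a,.264,.017,.03),'cap',fit(d,(.587,-.1645),.277,.292,.013,.03))
    if n=='scene5':
        for a in(.102,.108): print('can',fit(d,(.585,-.1675),a,.139,.017,.03))
E
```

```text
scene0 drop (222, array([ 0.5899, -0.0129,  0.095 ,  0.0063]))
scene4 drop (218, array([ 0.5898, -0.0128,  0.0853,  0.0128]))
can (335, array([ 0.5912, -0.1645, -0.0377, -0.0045])) cap (121, array([ 0.5896, -0.1647, -0.0323,  0.0245]))
can (276, array([ 5.910e-01, -1.646e-01, -3.130e-02,  1.000e-04])) cap (121, array([ 0.5896, -0.1647, -0.0323,  0.0245]))
scene5 drop (220, array([ 0.5901, -0.0127,  0.0795,  0.0045]))
can (295, array([ 0.5852, -0.1681, -0.0076, -0.0027]))
can (252, array([ 0.5852, -0.1681, -0.0104, -0.0054]))
```

Request:
play_rows:
  deltas: [0,0.001,0.004,0,0,0,-0.0002,0.0015,0.008,0,0,0,-0.0003,0.0015,0.011,0,0,0,-0.0004,0.0015,0.013,0,0,0,-0.0004,0.0015,0.014,0,0,0,-0.0004,0.0015,0.014,0,0,0,-0.0004,0.0015,0.014,0,0,0]

```text
time_s: 14.0
ee_pos: [0.5804, -0.166, 0.1605]
ee_rot: [-0.0, -3.109, -0.0]
ft_force: [0.6, -0.0, -2.9]
gripper_width: 0.0246
finger_force: 60.2
```

Request:
play_rows:
  deltas: [0,0,0.0005,0,0,0,0,0,0.001,0,0,0,0,0,0.001,0,0,0,0,0,0.001,0,0,0]

```text
time_s: 14.4
ee_pos: [0.5803, -0.1659, 0.1594]
ee_rot: [-0.0, -3.109, -0.001]
ft_force: [0.6, -0.1, -2.8]
gripper_width: 0.0243
finger_force: 60.2
```

Request:
play_rows:
  deltas: [0,0,0.0005,0,0,0,0,0,0.001,0,0,0,0,0,0.001,0,0,0,0,0,0.001,0,0,0]

```text
time_s: 14.8
ee_pos: [0.5802, -0.1659, 0.1584]
ee_rot: [-0.0, -3.109, -0.001]
ft_force: [0.2, -0.0, -2.8]
gripper_width: 0.0246
finger_force: 60.2
```

Request:
play_rows:
  deltas: [0,0,0.0005,0,0,0,0,0,0.001,0,0,0,0,0,0.001,0,0,0,0,0,0.001,0,0,0]

```text
time_s: 15.2
ee_pos: [0.5803, -0.166, 0.1577]
ee_rot: [-0.0, -3.11, -0.0]
ft_force: [-0.6, 1.0, 0.8]
gripper_width: 0.0244
finger_force: 60.5
```

Contact has begun, since the force rose from -2.8 N to +0.8 N. One more half millimetre.

Request:
play_rows:
  deltas: [0,0,0.0003,0,0,0,0,0,0.0006,0,0,0,0,0,0.0006,0,0,0,0,0,0.0006,0,0,0]

```text
time_s: 15.6
ee_pos: [0.5805, -0.166, 0.1576]
ee_rot: [-0.0, -3.11, -0.0]
ft_force: [-1.6, 0.8, 5.8]
gripper_width: 0.0248
finger_force: 61.0
```

Request:
play_rows:
  deltas: [0,0,0,0,0,0,0,0,0,0,0,0,0,0,0,0,0,0,0,0,0,0,0,0,0,0,0,0,0,0,0,0,0,0,0,0,0,0,0,0,0,0,0,0,0,0,0,0]
  jaw: 0.06

```text
time_s: 16.4
ee_pos: [0.5802, -0.166, 0.1568]
ee_rot: [-0.0, -3.109, -0.0]
ft_force: [-0.6, 0.4, 0.1]
gripper_width: 0.0599
finger_force: 0.0
```

```bash
python3 - <<'E'
from h import *
from station import status,viewer
s=status.read_state();print(s['ft_force'],s['gripper_width'])
d=viewer.get_image('scene');W=cloud(d)
b=W[(d['range_z']>0)&(np.hypot(W[...,0]-.585,W[...,1]+.166)<.03)&(W[...,2]>.088)&(W[...,2]<.122)]; z0=b[:,2].mean()
def r(g):
    v=np.array([g[2],g[3],1]);return np.linalg.norm(np.cross(b-[g[0],g[1],z0],v/np.linalg.norm(v)),axis=1)-.017
print(least_squares(r,[.585,-.166,0,0],loss='soft_l1',f_scale=.001).x)
E
```

```text
[-0.60838714  0.41579886  0.14396132] 0.05994141798056966
[ 5.85241824e-01 -1.66556141e-01 -4.95991089e-03  2.90017555e-04]
```

Upright and centred to about 1–2 mm. Retreating straight up.

Request:
play_rows:
  deltas: [0.0002,0,-0.006,0,0,0,0.0005,0,-0.016,0,0,0,0.0009,0,-0.03,0,0,0,0.0015,0,-0.05,0,0,0,0.0022,0,-0.07,0,0,0,0.0028,0,-0.09,0,0,0,0.0034,0,-0.11,0,0,0,0.004,0,-0.13,0,0,0,0.004,0,-0.14,0,0,0,0.004,0,-0.14,0,0,0,0.004,0,-0.14,0,0,0]

```text
time_s: 17.55
ee_pos: [0.5808, -0.166, 0.2964]
ee_rot: [-0.0, -3.109, -0.001]
ft_force: [0.8, 0.5, -1.0]
gripper_width: 0.06
finger_force: 0.0
```

```bash
python3 - <<'E'
from h import *
from station import status,viewer
s=status.read_state();print(s['time_s'],s['ee_pos'],s['ft_force'])
d=viewer.get_image('scene');t=viewer.get_image('top')
f=lambda i,b,k:cv2.resize(cv2.cvtColor(i['pixels'][b[1]:b[3],b[0]:b[2]],cv2.COLOR_RGB2BGR),None,fx=k,fy=k,interpolation=cv2.INTER_CUBIC)
cv2.imwrite('pics/f.png',np.hstack([f(d,(120,120,380,320),2),f(t,(230,120,370,320),2)]))
E
```

```text
17.55 [ 0.58080739 -0.1660016   0.29643688] [ 0.79603586  0.45592321 -1.00902266]
```

View pics/f.png

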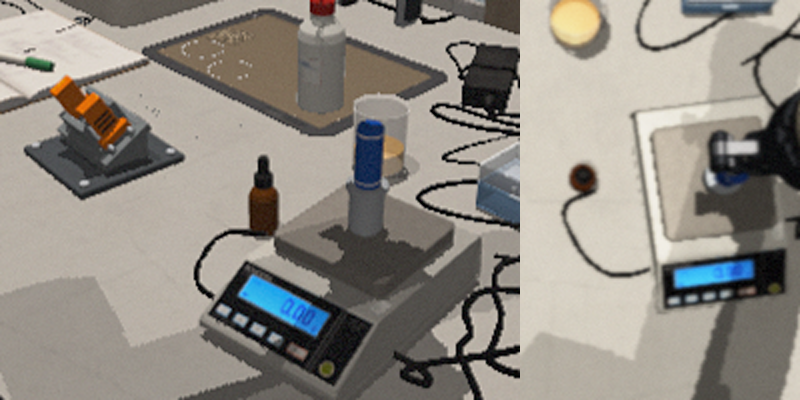

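The canister stands upright mid-pan, with its foot at about (366,232). The gripper is clear, and the dropper (263,205) and beaker (380,135) are in place.

```bash
python3 -c "
from station import ticket; print(ticket.finish_job())"
```

```text
the job is handed in; nothing more can be done
None
```

The canister was rocked free of both jaws, drawn out along its slant and set down gently upright, within about 2 mm of the pan's centre; the dropper and beaker looked undisturbed, and I handed the job in at about 18 s (no verdict shown).

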